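Move the pawn caddy from the hook stand to the notched stand

ROBOT

A 6-joint arm with a two-finger parallel gripper is mounted at the origin on the work surface. World frame = base frame: x ahead of the robot, y to its left, z up, the work surface at z = 0. Lengths are in m, angles in rad, forces in N, time in s.
With the tool pointing down it reaches from about 0.35 to 0.725 m from the base axis. Payload 4.3 kg.
Tool frame: the origin (TCP) lies at the very end of the fingers, on their centre line; the grasp point (between the pads) lies 19 mm behind it; z points along the fingers, y is the direction in which the jaws open and shut (so a half turn about z gives the same grasp; the last joint's range is limited). The gripper opens to 85 mm and grips with 20 to 120 N. Pads are 22 mm wide; open, the fingers measure 114 mm over their backs; the gripper's body (76 mm by 85 mm) begins 54 mm behind the grasp point. The pads swing forward as they close: fully open they stand 13 mm farther back than shut.
Start: joints at [1.019, 0.377, 0.081, 1.274, 0, 1.46], TCP at [0.246, 0.52, 0.209] pointing down, gripper open.
Joint ranges: [-2.72, 2.72], [-0.84, 1.66], [-1.02, 1.22], [-1.77, 2.12], [-1.37, 1.28], [-3.14, 3.14]. Speed limits (rad/s): [2.57, 2.57, 3.14, 3.14, 3.14, 3.14].

INTERFACE

Orientations are given as a rotation vector (axis times angle).
In Python, from rig import r gives the robot as it stands.
- The arm moves only by the shell command python3 -m handwheel 'ROWS'. ROWS is JSON, a list of rows, each a list of 7 numbers: the shift along the tool's x, y, z in cm, then the turn, a rotation vector about the tool's x, y, z in rad, then the gripper's target within -1 to 1 (shut at 1, half-way at 0, fully open at -1). A call has 1 to 8 rows; each row shifts and turns the commanded pose from where the row before left it, along the tool's axes as they then stand; what a row does not reach is not made up. A row lasts 1/12 s, in which the tool goes at most 41.7 mm and 7.16 degrees, less where a joint would pass 70% of its speed; a pose out of reach is approached as far as the arm can. A call is refused whole if a number of a shift passes 4.17 or a number of a turn 0.125, either way. A call with a gripper value outside its range is refused whole. The fingers move at their own pace and stop on an object; the grip force is fixed at half the most. Time passes only in rows, so rows that do not move let the fingers close. It gives the time, the measured TCP pose, the force and the opening at its end, in the units of the state.
- r.state(): the state, without advancing time (a new reading comes with each control period).
- r.snapshot(name): name is "scene" or "top"; returns (picture, depth): 400x640x3 uint8, red, green, blue; 400x640 float32, m along the optical axis (not along the pixel's ray), 0 where there is no reading.
- r.camera_info(name): a dict with "fx", "fy", "cx", "cy" (pixels), "R" (3x3) and "t" (3): a world point X has camera coordinates R X + t. Camera axes: x right, y down, z forward; pixel columns grow to the right and rows downward; lengths in m; the calibration is good to about 2 mm. A picture is of the moment at which its call begins. camera_info takes no time and is no camera call.
- r.sign_off(): hands the job in, once; it reports no verdict.
Trained networks look in the newest picture that a camera, given by its name, has taken for a name from the list of things; names that differ only in an ending like _2 or _b are one class to them, and where a whole thing is asked for, a point or a joint stands for the part that bears it (a point fixed in the world has none). Each returns a list of dicts, best first, with "score" (0 to 1); they miss things now and then, are a little off and sometimes report something else, mostly with a low value. They report only what shows in the picture. A call takes as long as a camera call. They do not tell look-alikes from the thing itself.
- r.look_for(camera, label): "xyz" ([x, y, z] in m, in world coordinates, good to about 4 mm: the middle of the surface that is visible of it).
- r.silhouettes(camera, label): "pixels" (400x640 bool, what is visible of it).
- r.spot_point(camera, label): "xyz" ([x, y, z] in m, in world coordinates, good to about 4 mm: a listed point, or the origin of a listed thing).
The state is a dict: "clock": time; "q": joint angles; "joint_velocities": joint speeds; "joint_efforts": joint torques, N m; "position": TCP position; "tool_rot": TCP orientation; "contact_force": force on the tool from outside, world axes, zero at the start; "torque": the same for the moment, N m; "opening": finger opening in m.
Only numpy, scipy, OpenCV 4.12 (cv2) and the standard library are available. Lean on these libraries where they do the work, as an engineer would, in place of code of your own. Each camera call takes 0.05 s, during which the arm holds its last target.

TASK

Take the little steel caddy, with the two pawns in its tray, off the hook stand and hang it on the other stand, keeping it level and in hand all the way, never setting it down elsewhere. Let its cross bar down gently onto the two sprung rails and, with a light press, slide it along them until it finds and settles fully into both notches; keep every push on the stands light (well under 20 N), and do not drop it. Let go and leave it hanging there level and still with the pawns still in it, and leave everything else where it is.

Things in the scene. Friction and masses are not known exactly. Their poses are not given: they have to be found in the camera images.
- caddy_grip (a point): Centre of the caddy's wooden grip block, 22 (x) x 40 (y) x 50 (z) mm, upright; pinch it from above across the 22 mm. Under it a level round steel cross bar, 8 mm thick, 124 mm long, along y, axis 29 mm below this point. Straps 3 mm thick at y = +-60 mm run from the bar down to an open tray 80 (x) x 117 (y) mm, rim 129 mm and underside 164 mm below this point.
- caddy: The same caddy, one rigid piece, 0.2 to 0.4 kg with its load. This origin is the middle of the cross bar's axis. z is up, y along the bar, x across it, pointing away from the robot like the x of the hook stand when it hangs there.
- pawn_a: Wooden pawn, 22 mm across and 29 mm tall, loose in the tray; origin under its foot. Stays in the tray.
- pawn_b: The second such pawn, loose in the tray.
- hook_stand: Fixed stand on which the caddy hangs at first. Origin on the table, straight below the bar's middle; x runs along the prongs to the post at x = 103 to 127 mm (away from the robot), z up. Two level prongs at y = +-28 mm, 8 mm thick, run from the post to x = -14 mm.
- hook_seat (a point): On the hook stand: where the bar's axis lies in the prongs at first, 229 mm up, in open-topped notches 12 mm wide, 10 mm deep; prongs 24 mm deep, tops at 235 mm. They pass between bar and tray: lift the bar more than 10 mm (at most 60), then draw the caddy out to -x; only when the tray is clear (70 mm) may it rise more or go sideways.
- notch_stand: Fixed stand that is to receive the caddy; origin on the table, axes as for hook_stand, post at x = 139 to 163 mm. An arm and carriage reach from it to x = 20 mm, 180 mm above the table at their lowest, and carry a sprung saddle: two level rails at y = +-28 mm, 8 mm thick, 22 mm deep, tops 235 mm up. All of this goes between bar and tray, entered from -x.
- rail_start (a point): On the notched stand, 235 mm above its origin: midway between the rail tops, on their plain front part. Each rail has an open-topped, straight-walled notch 12 mm wide, 10 mm deep, the two abreast. The saddle was clamped by hand: the notches' middle lies anywhere from 12 to 60 mm further in (+x), not reported; feel for it. The rails run from it 64 mm to -x (free ends), 36 mm to +x.
- rail_spring (a point): Same stand, on the saddle arm, 200 mm up. The saddle is rigid sideways but sinks under load, starting at about 0.5 N, then about 0.8 N per mm, 15 mm at most, and rises again when unloaded. The caddy alone sinks it 1 to 5 mm: a seated bar's axis rests 222 to 229 mm above the table, an unseated one on the rail tops above 233 mm.
- token_tower: Bystander, to be left alone: blue plastic three-tier token tower, 80 mm across, 78 mm tall; origin under its middle.
- pawn_box: Bystander, to be left alone: clear box of pawns with snap lid, 74 x 114 x 54 mm; origin under its middle.
- clamp: Bystander, to be left alone: small aluminium clamp lying flat, about 110 x 70 x 13 mm; origin under its middle.
- dice_cup: Bystander, to be left alone: green dice cup with rubber foot, 72 mm across, 78 mm tall; origin under its middle.
- jar: Bystander, to be left alone: glass jar, 64 mm across, 85 mm tall; origin under its middle.
- card_pack: Bystander, to be left alone: cardboard card box, 64 x 92 x 20 mm; origin under its middle.
- tape_roll: Bystander, to be left alone: brown roll, 52 mm across, 24 mm tall; origin under its middle.
Not all that is in view belongs to the job. Of the things shaped like the caddy, the bare steel one is meant.

How it is judged:
By the outcome, as a careful person would: the job done as asked, in the order asked, and still so for the second after the job is handed in, with the robot touching nothing.
It also fails if it takes over 62 s, if anything falls off the work surface, if the arm or the gripper's body presses on something with over 40 N, if the wrist force passes 120 N, or if a joint passes its speed limit or range.

## Working session

There is one attempt and no reset: what is moved stays moved. The work goes in short steps, Python scripts to look and compute and a shell command to move; the robot and the scene stay as the last step left them, time stands still between calls to the robot, and variables do not carry over. Pictures are saved under pics/ and viewed, and the job is handed in when it is done.

```bash
mkdir -p pics; python3 - <<'E'
from rig import r
import cv2,numpy as np
print(r.state())
for c in("scene","top"):
    p,d=r.snapshot(c); cv2.imwrite(f"pics/{c}0.png",p[:,:,::-1])
    i=r.camera_info(c); print(c,i)
    for l in("caddy_grip","caddy","hook_seat","hook_stand","rail_start","notch_stand","rail_spring"):
        print(l,[(np.round(o["xyz"],4).tolist(),round(o["score"],2)) for o in r.spot_point(c,l)[:4]])
E
```

```text
{'clock': 0.0, 'q': array([1.01870704e+00, 3.78134091e-01, 7.96441494e-02, 1.27445127e+00,
       1.39919498e-05, 1.46048264e+00]), 'joint_velocities': array([-0.0014306 ,  0.0015974 ,  0.00158816,  0.00041019, -0.00143078,
       -0.00011722]), 'joint_efforts': array([-1.21044919e-03, -4.63603878e+01,  2.69877523e+01,  2.07213307e-02,
       -2.61534233e-04,  1.40903029e-05]), 'position': array([0.24545663, 0.51918197, 0.2084275 ]), 'tool_rot': array([-0.68815415, -3.06456737,  0.0031782 ]), 'contact_force': array([0.60956634, 0.32080663, 0.33436284]), 'torque': array([-0.00265521, -0.00726564,  0.00880968]), 'opening': 0.08546676259859327}
scene {'fx': 430.95430549389414, 'fy': 430.95430549389414, 'cx': 319.09214777057605, 'cy': 201.33017319348247, 'R': array([[-0.74036488,  0.67196473, -0.01797887],
       [ 0.42147514,  0.44320979, -0.79115345],
       [-0.52365881, -0.59331988, -0.6113534 ]]), 't': array([ 0.40532588, -0.08752244,  1.47188082])}
caddy_grip [([0.342, 0.1414, 0.161], 0.84), ([0.3281, -0.1119, 0.1649], 0.74), ([0.3005, 0.3714, 0.1656], 0.68), ([0.6105, 0.179, 0.254
[... 524 characters left out ...]
72414, 'R': array([[ 0.02025497, -0.99977506,  0.00629039],
       [-0.98190002, -0.02107709, -0.18822354],
       [ 0.18831378, -0.00236407, -0.98210607]]), 't': array([-0.00407865,  0.55670156,  1.54822477])}
caddy_grip [([0.6089, 0.1818, 0.2597], 0.77), ([0.3219, -0.1099, 0.1658], 0.72), ([0.3027, 0.3739, 0.163], 0.61), ([0.6106, 0.1783, 0.0031], 0.39)]
caddy [([0.3393, 0.1367, 0.1323], 0.85), ([0.3009, 0.3758, 0.136], 0.8), ([0.3213, -0.111, 0.1366], 0.74), ([0.6088, 0.1834, 0.2273], 0.66)]
hook_seat []
hook_stand [([0.6085, 0.1765, 0.0032], 0.81), ([0.6543, -0.2306, 0.1984], 0.16)]
rail_start [([0.588, -0.2418, 0.2333], 0.69)]
notch_stand []
rail_spring [([0.6531, -0.23, 0.1995], 0.87)]
```

View pics/scene0.png

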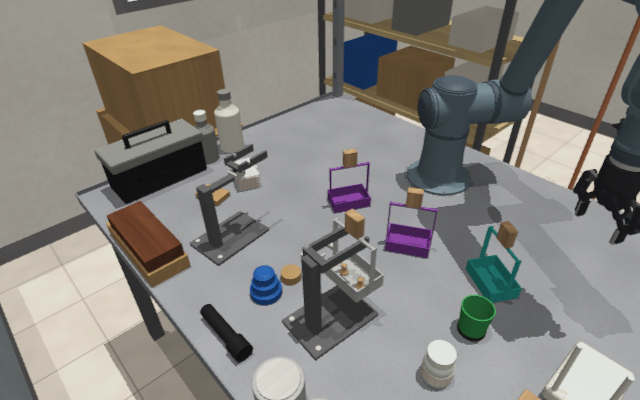

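View pics/top0.png

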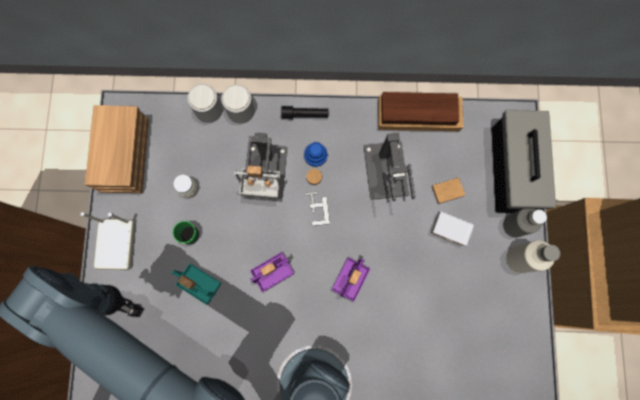

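The bare steel caddy hangs on the hook stand at scene px (355,260), with the notch stand at (210,215). The teal and purple caddies are decoys. Next I'll measure the stand axes from depth.

```bash
cat > h.py <<'E'
from rig import r
import cv2,numpy as np
def cloud(c):
    p,d=r.snapshot(c); i=r.camera_info(c)
    v,u=np.mgrid[0:400,0:640]
    P=np.stack([(u-i["cx"])*d/i["fx"],(v-i["cy"])*d/i["fy"],d],-1)
    W=(P-i["t"])@i["R"]; W[d==0]=np.nan
    return p,W
E
python3 - <<'E'
from h import *
for c in("scene","top"):
    p,W=cloud(c); np.savez(f"{c}0.npz",p=p,W=W)
    print(c)
    for n,x0,x1,y0,y1 in(("hook",.5,.82,.08,.28),("notch",.48,.82,-.34,-.13)):
        m=(W[...,0]>x0)&(W[...,0]<x1)&(W[...,1]>y0)&(W[...,1]<y1)
        for lo,hi in((.003,.03),(.03,.14),(.14,.2),(.2,.225),(.225,.245),(.245,.35)):
            k=m&(W[...,2]>lo)&(W[...,2]<hi); q=W[k]
            if len(q)<5: continue
            rc=cv2.minAreaRect(q[:,:2].astype(np.float32)*1000)
            print(n,lo,hi,len(q),q.mean(0).round(4),[np.round(a,1) for a in rc], "zmax",q[:,2].max().round(3))
for c,b in(("scene",(180,130,400,360)),("top",(225,110,425,225))):
    p=cv2.imread(f"pics/{c}0.png")[b[1]:b[3],b[0]:b[2]]
    f=min(800/p.shape[1],600/p.shape[0]); cv2.imwrite(f"pics/{c}0z.png",cv2.resize(p,None,fx=f,fy=f,interpolation=cv2.INTER_CUBIC))
E
```

```text
scene
hook 0.003 0.03 3207 [0.6842 0.1895 0.0094] [array([665. , 179.6]), array([189.7, 303.7]), np.float64(88.0)] zmax 0.03
hook 0.03 0.14 2137 [0.642  0.1907 0.1028] [array([652.1, 179.3]), array([123.8, 169.8]), np.float64(84.8)] zmax 0.14
hook 0.14 0.2 519 [0.6952 0.19   0.1689] [array([668.9, 178.9]), array([124.3, 136.4]), np.float64(85.6)] zmax 0.2
hook 0.2 0.225 648 [0.673  0.1859 0.2161] [array([666.9, 184. ]), array([141.5, 124.7]), np.float64(1.2)] zmax 0.225
hook 0.225 0.245 1020 [0.6694 0.1831 0.2322] [array([667.2, 184.2]), array([139.1, 125.2]), np.float64(0.6)] zmax 0.245
hook 0.245 0.35 400 [0.6141 0.1879 0.2691] [array([609.9, 183.5]), array([41.7, 23.6]), np.float64(85.5)] zmax 0.285
notch 0.003 0.03 1923 [ 0.692  -0.2147  0.0093] [array([ 644. , -229.1]), array([326.6, 191.1]), np.float64(4.8)] zmax 0.03
notch 0.03 0.14 445 [ 0.7436 -0.2082  0.0865] [array([ 746.4, -211.8]), array([23.4, 42. ]), np.float64(40.4)] zmax 0.14
notch 0.14 0.2 574 [ 0.7055 -0.2141  0.1822] [array([ 682.1, -223.1]), array([142.8,  51.3]), np.float64(0.4)] zmax 0.2
notch 0.2 0.225 440 [ 0
[... 847 characters left out ...]
 0.1807 0.2764] [array([604.8, 181.8]), array([41.1, 23.3]), np.float64(85.8)] zmax 0.29
notch 0.003 0.03 2312 [ 0.6542 -0.2227  0.0085] [array([ 650.3, -235.2]), array([339.9, 208.5]), np.float64(0.2)] zmax 0.029
notch 0.03 0.14 112 [ 0.7272 -0.2109  0.0837] [array([ 727.2, -213.9]), array([39. , 18.2]), np.float64(63.5)] zmax 0.14
notch 0.14 0.2 288 [ 0.6819 -0.2228  0.1908] [array([ 675.1, -224.8]), array([137.9,  49.8]), np.float64(0.4)] zmax 0.2
notch 0.2 0.225 293 [ 0.6547 -0.2287  0.2127] [array([ 644.8, -229.4]), array([208.2,  62.5]), np.float64(7.6)] zmax 0.225
notch 0.225 0.245 227 [ 0.5915 -0.238   0.2336] [array([ 591. , -237.6]), array([98.8, 66. ]), np.float64(7.1)] zmax 0.242
```

```bash
ls pics; ls -la
```

```text
scene0.png
scene0z.png
top0.png
top0z.png
total 13520
drwxr-xr-x  3 agent agent    4096 Dec  7 15:09 .
drwxr-xr-x 23 root  root     4096 Dec  7 15:08 ..
-rw-r--r--  1 agent agent     249 Dec  7 15:09 h.py
drwxr-xr-x  2 agent agent    4096 Dec  7 15:09 pics
-rw-r--r--  1 agent agent 6912490 Dec  7 15:09 scene0.npz
-rw-r--r--  1 agent agent 6912490 Dec  7 15:09 top0.npz
```

View pics/scene0z.png

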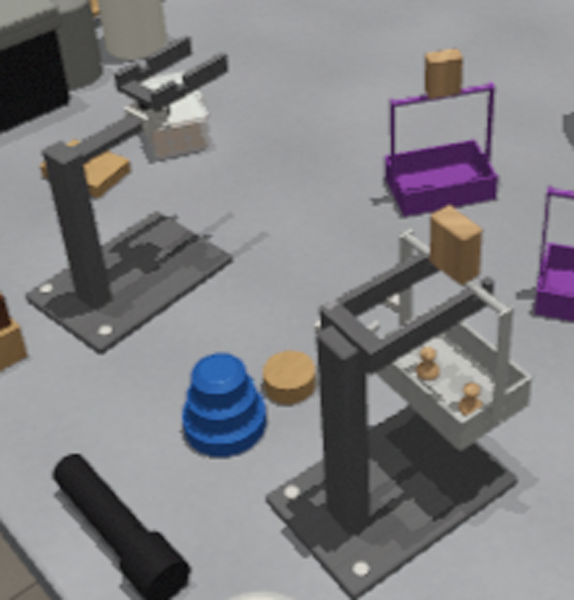

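View pics/top0z.png

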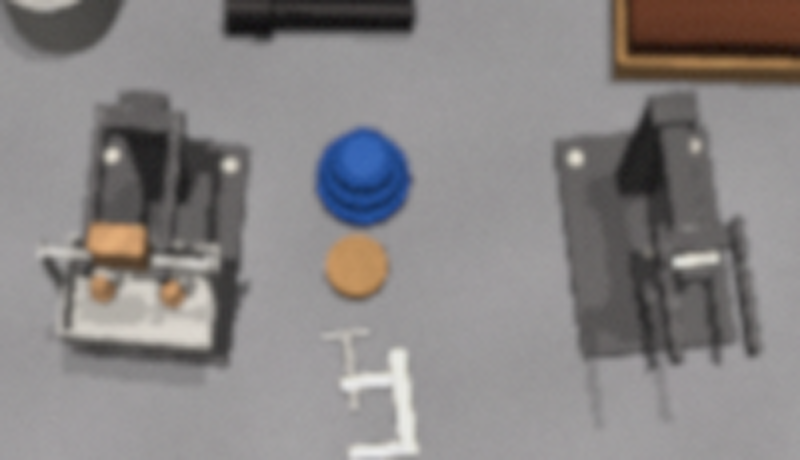

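```bash
python3 - <<'E'
import numpy as np
for c in("scene","top"):
    W=np.load(f"{c}0.npz")["W"]
    a=np.radians(7); R=np.array([[np.cos(a),np.sin(a)],[-np.sin(a),np.cos(a)]])
    m=(W[...,0]>.48)&(W[...,0]<.82)&(W[...,1]>-.34)&(W[...,1]<-.13)&(W[...,2]>.17)
    q=W[m]; l=(q[:,:2]-[.59,-.24])@R.T*1000
    print(c)
    for x in range(-60,170,6):
        k=(l[:,0]>=x)&(l[:,0]<x+6)
        s=[]
        for y in range(-40,41,8):
            kk=k&(l[:,1]>=y)&(l[:,1]<y+8)
            s.append(f"{q[kk,2].max()*1000:4.0f}" if kk.any() else "   .")
        print(x," ".join(s))
    # rail line fits
    for sgn in(-1,1):
        k=(q[:,2]>.228)&(abs(l[:,1]-sgn*28)<12)
        f=np.polyfit(l[k,0],l[k,1],1); print(sgn,k.sum(),f,"x",l[k,0].min(),l[k,0].max(),"tilt",7+np.degrees(np.arctan(f[0])))
    m=(W[...,0]>.5)&(W[...,0]<.72)&(W[...,1]>.08)&(W[...,1]<.28)
    k=m&(W[...,2]>.272); g=W[k]; print("grip top",len(g),np.median(g,0),g.min(0),g.max(0))
E
```

```text
scene
-60    .    .    .    .    .    .    .    .    .    .    .
-54    .    .    .    .    .    .    .    .    .    .    .
-48    .  226  230    .    .    .    .    .  235  232    .
-42    .  235  233    .    .    .    .    .  234  232    .
-36    .  235  234    .    .    .    .    .  233  235    .
-30    .  235  234    .    .    .    .    .  234  235    .
-24    .  234  233    .    .    .    .    .  235  235    .
-18    .  234  236    .    .    .    .    .  235  235    .
-12    .  234  236    .    .    .    .    .  234  232    .
-6    .  234  234    .    .    .    .    .  232  235    .
0    .  234  235    .    .    .    .    .  235  233    .
6    .  234  235    .    .    .    .    .  235  235    .
12    .  232  228    .    .    .    .    .  231  231    .
18    .  226  226    .    .    .  193    .  222  223    .
24    .  233  233    .    .    .    .  196  234  234    .
30    .  236  235    .    .    .    .  199  232  235    .
36    .  235  235  221  222  220    .  200  236  235    .
42    .  232  231  222  221  221  221  201  232  235    .
48    .  235  235  222  221  220  221  221 
[... 3416 characters left out ...]
 205  213    .    .    .
138    .    .    .  207  210  213  212  205    .    .    .
144    .    .    .  206  209  209  212  208    .    .    .
150    .    .    .  210  210  206  205  206    .    .    .
156    .    .    .  204  203  205  208  207    .    .    .
162    .    .    .    .    .    .    .    .    .    .    .
168    .    .    .    .    .    .    .    .    .    .    .
-1 101 [ 1.63216900e-03 -2.53331249e+01] x -48.04647002125129 50.78824811853545 tilt 7.093516312197702
1 95 [1.13690627e-02 3.07929728e+01] x -48.048980546697926 50.693023112699755 tilt 7.651371244674826
grip top 123 [0.60352477 0.18186413 0.2828337 ] [0.59250434 0.16186153 0.27212139] [0.61763877 0.20210685 0.29003194]
```

Both cameras show the saddle's notches as dips on both rails. They are about 17 mm in from the stand origin, and the stand is turned about 7°. Next: the hook stand's yaw and the first moves.

```bash
python3 - <<'E'
import numpy as np,cv2
for c in("scene","top"):
    W=np.load(f"{c}0.npz")["W"]
    a=np.radians(-4.5); R=np.array([[np.cos(a),np.sin(a)],[-np.sin(a),np.cos(a)]])
    m=(W[...,0]>.5)&(W[...,0]<.8)&(W[...,1]>.08)&(W[...,1]<.28)&(W[...,2]>.2)
    q=W[m]; l=(q[:,:2]-[.608,.181])@R.T*1000
    for sgn in(-1,1):
        k=(q[:,2]>.226)&(q[:,2]<.245)&(abs(l[:,1]-sgn*28)<9)&(l[:,0]>14)&(l[:,0]<85)
        f=np.polyfit(l[k,0],l[k,1],1); print(c,sgn,k.sum(),f,"yaw",-4.5+np.degrees(np.arctan(f[0])))
    k=(abs(l[:,1])>37)&(abs(l[:,0])<14)&(q[:,2]>.222)&(q[:,2]<.245)
    f=np.polyfit(l[k,1],l[k,0],1); print("bar",k.sum(),f,"yaw",-4.5-np.degrees(np.arctan(f[0])))
    k=(q[:,2]>.246); print("grip",l[k].min(0),l[k].max(0),q[k,2].max(), "yaw post xmax",l[:,0].max(), l[l[:,0]>95].min(0))
    g=W[m&(W[...,2]>.28)]; print(len(g))
E
```

```text
scene -1 163 [ 6.73312551e-03 -2.41729908e+01] yaw -4.114226154936486
scene 1 175 [8.7188632e-03 3.1645037e+01] yaw -4.00045859435693
bar 108 [-0.01829746  2.33146429] yaw -3.4517496328179003
grip [-10.08731635 -18.20665953] [13.55442226 23.4631879 ] 0.2851801869515486 yaw post xmax 128.74077173557666 [ 95.63118502 -29.58755369]
129
top -1 73 [ 4.70378158e-03 -2.71183701e+01] yaw -4.23049515556755
top 1 72 [7.19772854e-03 2.88044765e+01] yaw -4.087607654369514
bar 57 [-0.00708068 -3.09533361] yaw -4.0943136289847
grip [-14.92656635 -20.02228808] [ 8.3831704  21.08069914] 0.2900319366210046 yaw post xmax 123.84086882685989 [ 95.12062507 -30.44962185]
104
```

```bash
python3 -m handwheel '[[0,0,-1.5,0,0,0.12,-1],[0,0,-1.5,0,0,0.12,-1],[0,0,-1.5,0,0,0.12,-1],[0,0,-1.5,0,0,0.12,-1],[0,0,-1.5,0,0,0.12,-1],[0,0,-1.5,0,0,0.12,-1],[0,0,-1.5,0,0,0.12,-1],[0,0,-1.5,0,0,0.12,-1]]'
```

```text
clock: 1.57
position: [0.2458, 0.5198, 0.3302]
tool_rot: [-2.033, -2.395, -0.0]
contact_force: [0.7, -0.0, -0.1]
opening: 0.0854
```

```bash
cat >> h.py <<'E'
from scipy.spatial.transform import Rotation as Ro
def go(x,y,z,yaw):
    s=r.state(); R=Ro.from_rotvec(s["tool_rot"]); a=np.radians(yaw)
    ty=np.array([np.cos(a),np.sin(a),0]); tz=np.array([0,0,-1.]); T=np.stack([np.cross(ty,tz),ty,tz],1)
    d=np.array([x,y,z])-s["position"]; rel=(R.inv()*Ro.from_matrix(T)).as_rotvec()
    print("t",round(s["clock"],2),"pos",s["position"].round(4),"F",s["contact_force"].round(2),"M",s["torque"].round(3),"op",round(s["opening"],4),"q",s["q"].round(2))
    print("shift cm now-axes",(R.inv().apply(d)*100).round(2),"target-axes",(T.T@d*100).round(2),"turn",rel.round(4))
E
python3 -c "
from h import *
go(.6073,.1826,.335,-4.05)"
```

```text
t 1.57 pos [0.2458 0.5198 0.3302] F [ 0.7  -0.04 -0.11] M [ 0.028 -0.004 -0.016] op 0.0854 q [1.02 0.39 0.41 1.59 0.   2.43]
shift cm now-axes [-39.14  30.2   -0.48] target-axes [-31.08  38.44  -0.48] turn [ 1.000e-04 -2.000e-04  2.337e-01]
```

```bash
python3 -m handwheel '[[0,0,0,0,0,0.117,-1],[0,0,0,0,0,0.1167,-1],[-2.22,2.74,0,0,0,0,-1],[-2.22,2.74,0,0,0,0,-1],[-2.22,2.74,0,0,0,0,-1],[-2.22,2.74,0,0,0,0,-1],[-2.22,2.74,0,0,0,0,-1],[-2.22,2.74,0,0,0,0,-1]]'; python3 -m handwheel '[[-2.22,2.74,0,0,0,0,-1],[-2.22,2.74,0,0,0,0,-1],[-2.22,2.74,0,0,0,0,-1],[-2.22,2.74,0,0,0,0,-1],[-2.22,2.74,0,0,0,0,-1],[-2.22,2.74,0,0,0,0,-1],[-2.22,2.74,0,0,0,0,-1],[-2.22,2.74,0,0,0,0,-1]]'
python3 -m handwheel '[[0,0,0,0,0,0,-1],[0,0,0,0,0,0,-1]]'
python3 -c "
from h import *
go(.6073,.1826,.244,-4.05)"
```

```text
clock: 2.23
position: [0.4023, 0.375, 0.3296]
tool_rot: [-2.292, -2.149, -0.001]
contact_force: [1.3, 0.2, -0.2]
opening: 0.0851
clock: 2.9
position: [0.6096, 0.1835, 0.3296]
tool_rot: [2.292, 2.148, 0.001]
contact_force: [1.0, 0.2, 1.0]
opening: 0.0852
clock: 3.07
position: [0.6097, 0.1833, 0.3282]
tool_rot: [-2.295, -2.144, 0.002]
contact_force: [-0.4, 1.1, 0.2]
opening: 0.0861
t 3.07 pos [0.6097 0.1833 0.3282] F [-0.4   1.14  0.22] M [-0.045  0.046  0.006] op 0.0861 q [0.19 0.55 0.67 1.68 0.   1.83]
shift cm now-axes [-0.09 -0.22  8.42] target-axes [-0.09 -0.23  8.42] turn [-0.0014  0.0001  0.0028]
```

```bash
python3 -m handwheel '[[-0.09,-0.22,1.2,0,0,0.0028,-1],[0,0,1.2,0,0,0,-1],[0,0,1.2,0,0,0,-0.3],[0,0,1.2,0,0,0,-0.2],[0,0,1.2,0,0,0,-0.1],[0,0,1.2,0,0,0,0],[0,0,1.2,0,0,0,0.1],[0,0,0,0,0,0,0.2]]'
python3 -m handwheel '[[0,0,0,0,0,0,0.2],[0,0,0,0,0,0,0.2],[0,0,0,0,0,0,0.2]]'
python3 - <<'E'
from h import *
go(.6073,.1826,.244,-4.05)
for c,b in(("scene",(290,150,420,320)),("top",(225,110,300,225))):
    p,d=r.snapshot(c);p=p[b[1]:b[3],b[0]:b[2],::-1]
    f=min(800/p.shape[1],600/p.shape[0]); cv2.imwrite(f"pics/{c}1z.png",cv2.resize(p,None,fx=f,fy=f,interpolation=cv2.INTER_CUBIC))
E
```

```text
clock: 3.73
position: [0.6039, 0.1852, 0.2433]
tool_rot: [-2.291, -2.146, 0.005]
contact_force: [-0.7, -0.0, -0.6]
opening: 0.0342
clock: 3.98
position: [0.6066, 0.1846, 0.2467]
tool_rot: [2.294, 2.145, 0.003]
contact_force: [0.1, -0.3, -1.0]
opening: 0.0343
t 3.98 pos [0.6066 0.1846 0.2467] F [ 0.07 -0.33 -1.03] M [-0.032 -0.039 -0.018] op 0.0343 q [0.2  0.5  0.37 1.44 0.   1.83]
shift cm now-axes [-0.2   0.09  0.27] target-axes [-0.2   0.09  0.27] turn [ 0.0018 -0.0007  0.0038]
```

View pics/scene1z.png

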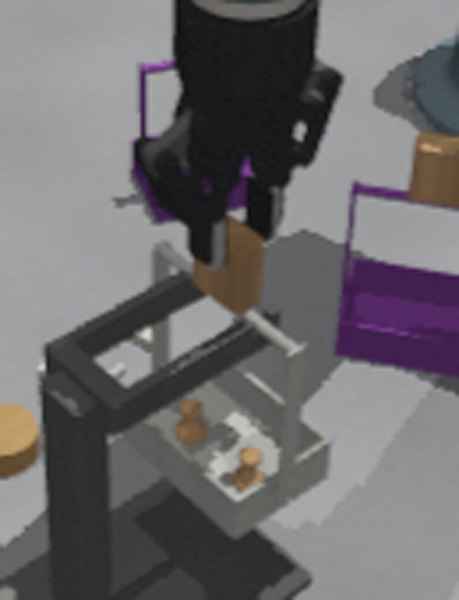

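View pics/top1z.png

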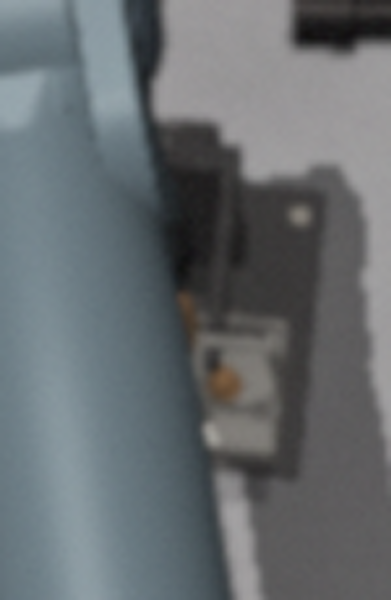

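The fingers straddle the grip block in the scene crop at (225,255). I'll close in small steps and watch the force.

```bash
python3 -m handwheel '[[-0.1,0,0.2,0,0,0.0,0.3],[0,0,0,0,0,0,0.35],[0,0,0,0,0,0,0.38]]'
python3 -m handwheel '[[0,0,0,0,0,0.0,0.41],[0,0,0,0,0,0,0.41]]'
python3 -m handwheel '[[0,0,0,0,0,0.0,0.44],[0,0,0,0,0,0,0.44]]'
python3 -c "
from h import *
go(.6073,.1826,.244,-4.05)"
```

```text
clock: 4.33
position: [0.6062, 0.183, 0.2434]
tool_rot: [-2.295, -2.145, 0.0]
contact_force: [0.1, 0.1, -0.9]
opening: 0.027
clock: 4.5
position: [0.6063, 0.1831, 0.2434]
tool_rot: [-2.295, -2.145, -0.0]
contact_force: [0.2, -0.1, -0.6]
opening: 0.0254
clock: 4.67
position: [0.6063, 0.1831, 0.2434]
tool_rot: [2.295, 2.145, 0.0]
contact_force: [0.9, -0.1, -0.2]
opening: 0.024
t 4.67 pos [0.6063 0.1831 0.2434] F [ 0.86 -0.11 -0.21] M [ 0.001 -0.042  0.006] op 0.024 q [0.19 0.5  0.36 1.43 0.   1.83]
shift cm now-axes [-0.04  0.1  -0.06] target-axes [-0.04  0.1  -0.06] turn [ 0.0001 -0.0001  0.0031]
```

Opening is 24 mm with no contact force. I'll close fully, step by step.

```bash
python3 -m handwheel '[[0,0,0,0,0,0.0,0.47],[0,0,0,0,0,0,0.47]]'
python3 -m handwheel '[[0,0,0,0,0,0.0,0.5],[0,0,0,0,0,0,0.55]]'
python3 -m handwheel '[[0,0,0,0,0,0.0,1],[0,0,0,0,0,0,1],[0,0,0,0,0,0,1]]'
python3 -c "
from h import *
go(.6073,.1826,.244,-4.05)"
```

```text
clock: 4.83
position: [0.6063, 0.1831, 0.2435]
tool_rot: [2.295, 2.145, 0.0]
contact_force: [0.6, 0.2, 0.0]
opening: 0.0229
clock: 5.0
position: [0.6066, 0.1831, 0.2437]
tool_rot: [2.295, 2.145, 0.001]
contact_force: [0.6, -0.3, 1.4]
opening: 0.0208
clock: 5.25
position: [0.6065, 0.1831, 0.2437]
tool_rot: [2.295, 2.145, 0.001]
contact_force: [1.1, -0.5, 1.3]
opening: 0.0205
t 5.25 pos [0.6065 0.1831 0.2437] F [ 1.06 -0.46  1.34] M [-0.063 -0.279 -0.021] op 0.0205 q [ 0.19  0.5   0.36  1.43 -0.    1.83]
shift cm now-axes [-0.05  0.08 -0.03] target-axes [-0.05  0.08 -0.03] turn [ 0.0008 -0.0002  0.0032]
```

```bash
python3 -m handwheel '[[0,0,-0.2,0,0,0.0,1],[0,0,-0.4,0,0,0,1],[0,0,-0.5,0,0,0,1],[0,0,-0.5,0,0,0,1],[0,0,-0.5,0,0,0,1],[0,0,-0.3,0,0,0,1],[0,0,-0.1,0,0,0,1],[0,0,0,0,0,0,1]]'
python3 - <<'E'
from h import *
go(.6065-.085,.1831+.006,.269,-4.05)
p,d=r.snapshot("scene");b=(290,130,420,320);p=p[b[1]:b[3],b[0]:b[2],::-1]
f=min(800/p.shape[1],600/p.shape[0]); cv2.imwrite("pics/scene2z.png",cv2.resize(p,None,fx=f,fy=f,interpolation=cv2.INTER_CUBIC))
E
```

```text
clock: 5.92
position: [0.6065, 0.1832, 0.2689]
tool_rot: [2.295, 2.145, 0.001]
contact_force: [0.0, 0.3, -2.9]
opening: 0.0206
t 5.92 pos [0.6065 0.1832 0.2689] F [ 0.03  0.26 -2.89] M [ 0.028 -0.005 -0.005] op 0.0206 q [0.19 0.51 0.44 1.5  0.   1.83]
shift cm now-axes [ 0.02 -8.52 -0.02] target-axes [-0.01 -8.52 -0.01] turn [ 0.0009 -0.0003  0.0032]
```

View pics/scene2z.png

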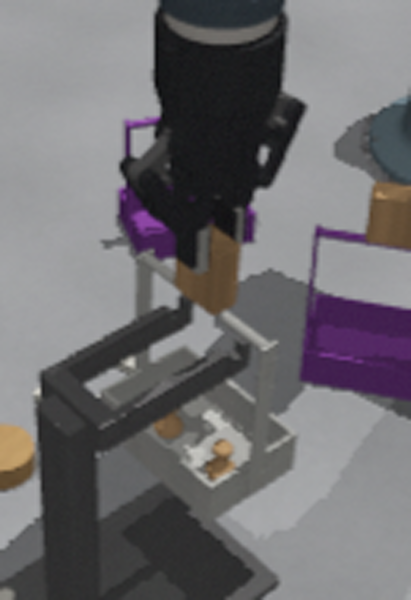

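Lifted, level and clear of the prong notches; weight is about 2.9 N. I'll draw it out.

```bash
python3 -m handwheel '[[0,-0.3,0,0,0,0.0,1],[0,-0.7,0,0,0,0,1],[0,-1.0,0,0,0,0,1],[0,-1.2,0,0,0,0,1],[0,-1.2,0,0,0,0,1],[0,-1.2,0,0,0,0,1],[0,-1.2,0,0,0,0,1],[0,-1.0,0,0,0,0,1]]'
python3 -m handwheel '[[0,-0.8,0,0,0,0.0,1],[0,-0.4,0,0,0,0,1],[0,0,0,0,0,0,1],[0,0,0,0,0,0,1]]'
python3 - <<'E'
from h import *
a=np.radians(7.05);u=np.array([np.cos(a),np.sin(a)]);n=np.array([.6064,-.2344])
s=n-.09*u-.0*u; print(s)
go(s[0],s[1],.269,7.05)
p,d=r.snapshot("scene");b=(290,130,450,320);p=p[b[1]:b[3],b[0]:b[2],::-1]
f=min(800/p.shape[1],600/p.shape[0]); cv2.imwrite("pics/scene3z.png",cv2.resize(p,None,fx=f,fy=f,interpolation=cv2.INTER_CUBIC))
E
```

```text
clock: 6.63
position: [0.527, 0.1884, 0.2682]
tool_rot: [-2.295, -2.145, 0.001]
contact_force: [0.5, 0.4, -2.8]
opening: 0.0208
clock: 6.97
position: [0.5166, 0.1892, 0.2684]
tool_rot: [2.295, 2.145, 0.001]
contact_force: [0.2, 0.5, -2.8]
opening: 0.0204
[ 0.51708045 -0.24544619]
t 6.97 pos [0.5166 0.1892 0.2684] F [ 0.18  0.55 -2.77] M [ 0.004 -0.     0.022] op 0.0204 q [ 0.24  0.32  0.15  1.4  -0.    1.87]
shift cm now-axes [-43.36   2.98  -0.06] target-axes [-43.14  -5.29  -0.06] turn [ 0.0005 -0.     -0.1905]
```

View pics/scene3z.png

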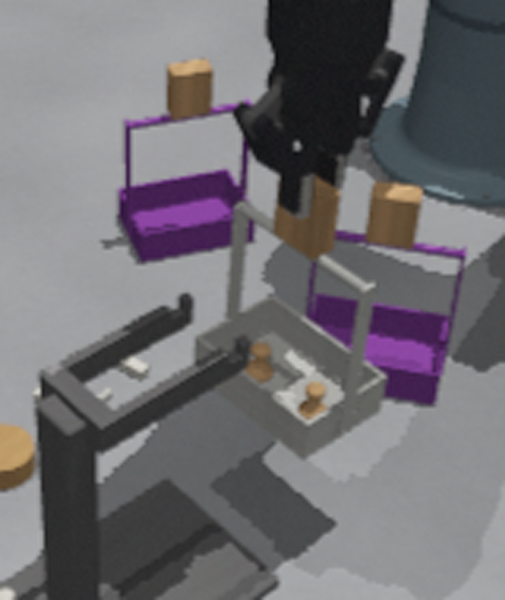

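Clear of the hook stand. I'll carry it across at constant height.

```bash
python3 -m handwheel '[[-0.4,-0.05,0,0,0,-0.008,1],[-0.8,-0.1,0,0,0,-0.008,1],[-1.2,-0.15,0,0,0,-0.008,1],[-1.6,-0.17,0,0,0,-0.008,1],[-2.0,-0.2,0,0,0,-0.008,1],[-2.2,-0.2,0,0,0,-0.008,1],[-2.2,-0.2,0,0,0,-0.008,1],[-2.2,-0.2,0,0,0,-0.008,1]]'
python3 -m handwheel '[[-2.3,-0.2,0,0,0,-0.008,1],[-2.3,-0.2,0,0,0,-0.008,1],[-2.3,-0.2,0,0,0,-0.008,1],[-2.3,-0.2,0,0,0,-0.008,1],[-2.3,-0.2,0,0,0,-0.008,1],[-2.3,-0.2,0,0,0,-0.008,1],[-2.3,-0.2,0,0,0,-0.008,1],[-2.3,-0.2,0,0,0,-0.008,1]]'
python3 -m handwheel '[[-2.2,-0.2,0,0,0,-0.008,1],[-2.2,-0.2,0,0,0,-0.008,1],[-2.2,-0.2,0,0,0,-0.008,1],[-2.0,-0.17,0,0,0,-0.008,1],[-1.6,-0.15,0,0,0,-0.008,1],[-1.2,-0.1,0,0,0,-0.008,1],[-0.8,-0.08,0,0,0,-0.008,1],[-0.4,-0.04,0,0,0,-0.006,1]]'
python3 -m handwheel '[[0,0,0,0,0,0,1],[0,0,0,0,0,0,1]]'
python3 - <<'E'
from h import *
a=np.radians(7.05);u=np.array([np.cos(a),np.sin(a)]);n=np.array([.6064,-.2344])
s=n-.12*u
go(s[0],s[1],.269,7.05)
p,W=cloud("scene"); np.savez("scene4.npz",p=p,W=W);b=(180,100,360,280);p=p[b[1]:b[3],b[0]:b[2],::-1]
f=min(800/p.shape[1],600/p.shape[0]); cv2.imwrite("pics/scene4z.png",cv2.resize(p,None,fx=f,fy=f,interpolation=cv2.INTER_CUBIC))
p,W=cloud("top"); np.savez("top4.npz",p=p,W=W);b=(310,110,470,280);p=p[b[1]:b[3],b[0]:b[2],::-1]
f=min(800/p.shape[1],600/p.shape[0]); cv2.imwrite("pics/top4z.png",cv2.resize(p,None,fx=f,fy=f,interpolation=cv2.INTER_CUBIC))
E
```

```text
clock: 7.68
position: [0.4995, 0.062, 0.2684]
tool_rot: [2.225, 2.218, -0.0]
contact_force: [0.3, 0.2, -3.3]
opening: 0.0206
clock: 8.35
position: [0.4877, -0.1225, 0.2684]
tool_rot: [2.153, 2.288, -0.0]
contact_force: [-0.2, -0.3, -3.0]
opening: 0.0204
clock: 9.02
position: [0.4867, -0.2487, 0.2681]
tool_rot: [-2.083, -2.352, 0.001]
contact_force: [0.9, 0.5, -2.7]
opening: 0.0206
clock: 9.18
position: [0.4869, -0.2468, 0.2683]
tool_rot: [-2.081, -2.353, -0.001]
contact_force: [0.5, -0.2, -2.9]
opening: 0.0206
t 9.18 pos [ 0.4869 -0.2468  0.2683] F [ 0.51 -0.25 -2.87] M [ 0.043  0.007 -0.002] op 0.0206 q [-0.59  0.31  0.14  1.4   0.    0.86]
shift cm now-axes [-0.23  0.01 -0.07] target-axes [-0.23  0.01 -0.07] turn [-0.     -0.0006 -0.0006]
```

View pics/scene4z.png

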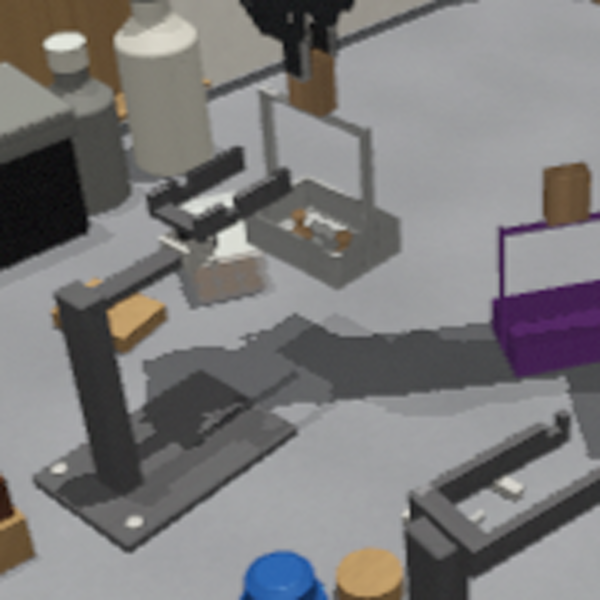

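View pics/top4z.png

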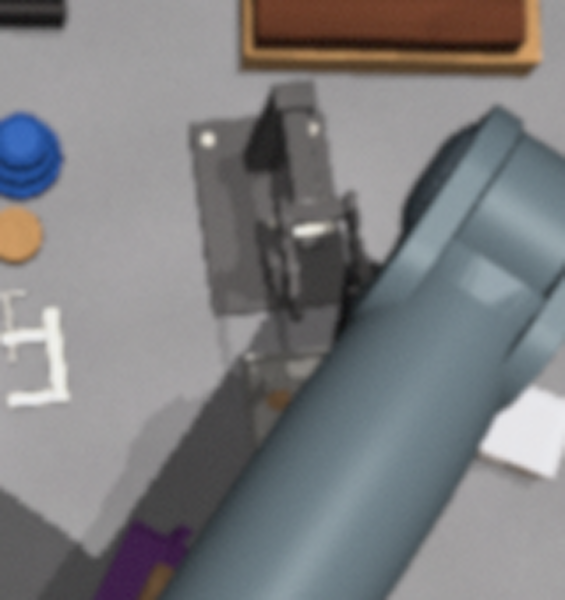

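The tray is in front of the rails, still level, with both pawns visible at crop (300,222) and (343,238). I'll measure the bar relative to the rails in the same picture.

```bash
python3 - <<'E'
import numpy as np
W=np.load("scene4.npz")["W"]
a=np.radians(7.05); R=np.array([[np.cos(a),np.sin(a)],[-np.sin(a),np.cos(a)]])
m=(W[...,0]>.4)&(W[...,0]<.72)&(W[...,1]>-.36)&(W[...,1]<-.13)&(W[...,2]>.08)
q=W[m]; l=(q[:,:2]-[.59,-.24])@R.T*1000
for sgn in(-1,1):
    k=(q[:,2]>.228)&(q[:,2]<.242)&(abs(l[:,1]-sgn*28-3)<12)&(l[:,0]>-60)&(l[:,0]<70)
    print("rail",k.sum(),l[k,1].min().round(1),l[k,1].max().round(1),np.polyfit(l[k,0],l[k,1],1).round(3),l[k,0].min().round(1),l[k,0].max().round(1))
k=(q[:,2]>.244)&(q[:,2]<.262)&(l[:,0]<-70)
b=l[k]; print("bar",k.sum(),b.min(0),b.max(0),np.median(b,0),np.polyfit(b[:,1],b[:,0],1),"z",q[k,2].max())
k2=k; z=np.polyfit(b[:,1],q[k,2],1); print("z slope",z)
k=(q[:,2]>.13)&(q[:,2]<.24)&(l[:,0]<-85)
b=l[k]; 
for s in(-1,1):
    kk=s*(b[:,1]-3)>45; print("strap",s,kk.sum(),b[kk].min(0),b[kk].max(0))
print(np.array([.4869-.59,-.2468+.24])@R.T*1000)
E
```

```text
rail 95 -31.7 -18.9 [ 2.0000e-03 -2.3861e+01] -46.4 55.6
rail 105 24.5 39.6 [6.0000e-03 3.2304e+01] -45.8 55.7
bar 111 [-111.18695715  -55.27862268] [-90.17186004  70.56499609] [-98.88492259  23.83576805] [-1.23680598e-02 -9.87912931e+01] z 0.2619042156205214
z slope [2.59987678e-07 2.54012276e-01]
strap -1 161 [-138.41213457  -57.30948356] [-85.02556464 -42.4939268 ]
strap 1 210 [-139.84671046   48.23626648] [-85.83520573  71.32663771]
[-103.15510558    5.90543752]
```

```bash
python3 -m handwheel '[[-0.15,0.3,0,0,0,0,1],[-0.15,0.7,0,0,0,0,1],[0,1.0,0,0,0,0,1],[0,1.2,0,0,0,0,1],[0,1.2,0,0,0,0,1],[0,1.2,0,0,0,0,1],[0,1.2,0,0,0,0,1],[0,1.0,0,0,0,0,1]]'
python3 -m handwheel '[[0,0.9,0,0,0,0,1],[0,0.6,0,0,0,0,1],[0,0.4,0,0,0,0,1],[0,0.2,0,0,0,0,1],[0,0,0,0,0,0,1],[0,0,0,0,0,0,1]]'
python3 - <<'E'
from h import *
a=np.radians(7.05);u=np.array([np.cos(a),np.sin(a)]);n=np.array([.6064,-.2344])
s=n-.02*u
go(s[0],s[1],.256,7.05)
p,W=cloud("scene"); b=(180,100,330,250);p=p[b[1]:b[3],b[0]:b[2],::-1]
f=min(800/p.shape[1],600/p.shape[0]); cv2.imwrite("pics/scene5z.png",cv2.resize(p,None,fx=f,fy=f,interpolation=cv2.INTER_CUBIC))
E
```

```text
clock: 9.95
position: [0.5664, -0.24, 0.2681]
tool_rot: [2.08, 2.354, 0.001]
contact_force: [0.4, -0.5, -3.3]
opening: 0.0205
clock: 10.45
position: [0.5855, -0.238, 0.2684]
tool_rot: [-2.081, -2.353, 0.0]
contact_force: [-1.5, 0.1, -2.9]
opening: 0.0203
t 10.45 pos [ 0.5855 -0.238   0.2684] F [-1.47  0.07 -2.86] M [ 0.038  0.003 -0.009] op 0.0203 q [-0.49  0.51  0.43  1.5  -0.    0.96]
shift cm now-axes [0.1  0.12 1.24] target-axes [0.1  0.12 1.24] turn [-0.0002 -0.     -0.0005]
```

View pics/scene5z.png

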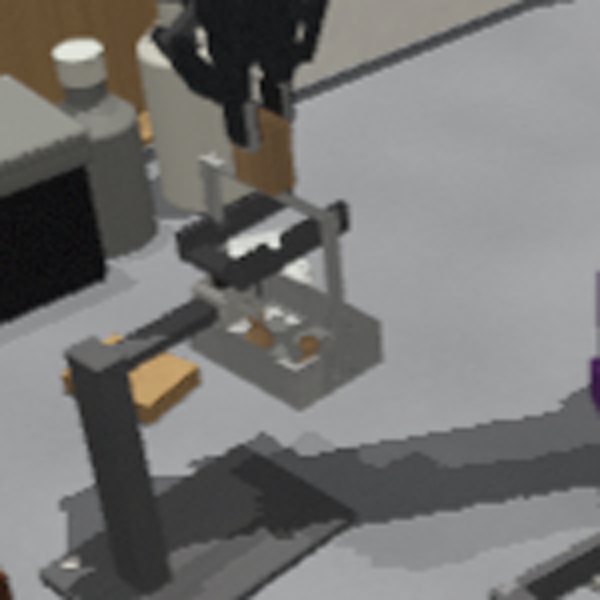

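The bar is straddling the rails with the straps outside them, about 21 mm short of the notches. I'll lower it gently.

```bash
python3 -m handwheel '[[0,0,0.2,0,0,0,1],[0,0,0.3,0,0,0,1],[0,0,0.3,0,0,0,1],[0,0,0.2,0,0,0,1],[0,0,0.15,0,0,0,1],[0,0,0.1,0,0,0,1],[0,0,0,0,0,0,1]]'
python3 -m handwheel '[[0,0,0.1,0,0,0,1],[0,0,0.05,0,0,0,1],[0,0,0,0,0,0,1]]'
python3 -m handwheel '[[0,0,0.1,0,0,0,1],[0,0,0.1,0,0,0,1],[0,0,0,0,0,0,1]]'
python3 -m handwheel '[[0,0,0.1,0,0,0,1],[0,0,0.1,0,0,0,1],[0,0,0,0,0,0,1],[0,0,0,0,0,0,1]]'
```

```text
clock: 11.08
position: [0.5855, -0.2379, 0.2555]
tool_rot: [-2.081, -2.353, 0.0]
contact_force: [0.8, 0.1, -2.6]
opening: 0.0206
clock: 11.33
position: [0.5857, -0.238, 0.2543]
tool_rot: [-2.081, -2.353, -0.0]
contact_force: [-0.1, -0.0, -2.5]
opening: 0.021
clock: 11.58
position: [0.5858, -0.238, 0.2525]
tool_rot: [2.081, 2.353, 0.0]
contact_force: [0.1, -0.1, -1.7]
opening: 0.0207
clock: 11.92
position: [0.5858, -0.238, 0.2507]
tool_rot: [2.081, 2.353, 0.0]
contact_force: [0.1, 0.0, -0.1]
opening: 0.0207
```

Contact came at TCP z ≈ 0.2535, as expected, and the rails now bear about 2.9 N. I'll press a little more and slide.

```bash
python3 -m handwheel '[[0,0,0.1,0,0,0,1],[0,0,0.1,0,0,0,1],[0,0.1,0,0,0,0,1],[0,0.15,0,0,0,0,1],[0,0.15,0,0,0,0,1],[0,0.15,0,0,0,0,1],[0,0.15,0,0,0,0,1],[0,0.1,0,0,0,0,1]]'
python3 -m handwheel '[[0,0.1,0,0,0,0,1],[0,0.1,0,0,0,0,1],[0,0.1,0,0,0,0,1],[0,0.1,0,0,0,0,1]]'
python3 -m handwheel '[[0,0.1,0,0,0,0,1],[0,0.1,0,0,0,0,1]]'
python3 -m handwheel '[[0,0.1,0,0,0,0,1],[0,0.1,0,0,0,0,1]]'
```

```text
clock: 12.58
position: [0.5937, -0.2371, 0.2483]
tool_rot: [-2.081, -2.353, 0.0]
contact_force: [-3.2, -0.7, 1.9]
opening: 0.0206
clock: 12.92
position: [0.5977, -0.2365, 0.2484]
tool_rot: [-2.081, -2.353, -0.0]
contact_force: [-3.3, -0.5, 1.6]
opening: 0.0204
clock: 13.08
position: [0.5997, -0.2362, 0.2484]
tool_rot: [2.081, 2.353, 0.0]
contact_force: [-3.4, -0.7, 2.4]
opening: 0.0205
clock: 13.25
position: [0.6021, -0.2359, 0.2484]
tool_rot: [2.081, 2.353, 0.001]
contact_force: [-1.9, 0.2, 0.8]
opening: 0.0209
```

```bash
python3 -m handwheel '[[0,0.1,0,0,0,0,1],[0,0,0,0,0,0,1]]'
python3 -m handwheel '[[0,0.1,0,0,0,0,1],[0,0,0,0,0,0,1]]'
python3 -m handwheel '[[0,0.1,0,0,0,0,1],[0,0,0,0,0,0,1]]'
```

```text
clock: 13.42
position: [0.6042, -0.2357, 0.2484]
tool_rot: [2.079, 2.353, 0.004]
contact_force: [1.7, 0.4, -0.2]
opening: 0.0205
clock: 13.58
position: [0.6046, -0.2355, 0.2481]
tool_rot: [2.08, 2.353, 0.002]
contact_force: [2.3, -0.2, -2.3]
opening: 0.0205
clock: 13.75
position: [0.6047, -0.2355, 0.2479]
tool_rot: [-2.081, -2.353, -0.0]
contact_force: [1.9, 0.3, -2.6]
opening: 0.0207
```

Fz fell back to the full weight, so the saddle has risen around the bar and it is in the notches. I'll lower in small steps.

```bash
python3 -m handwheel '[[0,0,0.1,0,0,0,1],[0,0,0.1,0,0,0,1],[0,0,0,0,0,0,1]]'
python3 -m handwheel '[[0,0,0.1,0,0,0,1],[0,0,0.1,0,0,0,1],[0,0,0,0,0,0,1]]'
python3 -m handwheel '[[0,0,0.1,0,0,0,1],[0,0,0,0,0,0,1]]'
python3 -c "
from h import *
go(.6064,-.2344,.240,7.05)
p,W=cloud('scene'); b=(180,100,330,250);p=p[b[1]:b[3],b[0]:b[2],::-1]
f=min(800/p.shape[1],600/p.shape[0]); cv2.imwrite('pics/scene6z.png',cv2.resize(p,None,fx=f,fy=f,interpolation=cv2.INTER_CUBIC))"
```

```text
clock: 14.0
position: [0.6047, -0.2356, 0.2462]
tool_rot: [-2.081, -2.353, -0.001]
contact_force: [1.5, 0.6, -0.9]
opening: 0.0205
clock: 14.25
position: [0.6047, -0.2357, 0.2443]
tool_rot: [2.081, 2.353, 0.0]
contact_force: [3.1, 0.0, -1.0]
opening: 0.0203
clock: 14.42
position: [0.6047, -0.2357, 0.2434]
tool_rot: [2.081, 2.353, 0.0]
contact_force: [2.9, -0.0, -0.8]
opening: 0.0206
t 14.42 pos [ 0.6047 -0.2357  0.2434] F [ 2.9  -0.01 -0.8 ] M [-0.053 -0.581  0.098] op 0.0206 q [-0.47  0.54  0.42  1.45  0.    0.98]
shift cm now-axes [0.11 0.19 0.34] target-axes [0.11 0.19 0.34] turn [ 0.0003  0.0001 -0.0005]
```

View pics/scene6z.png

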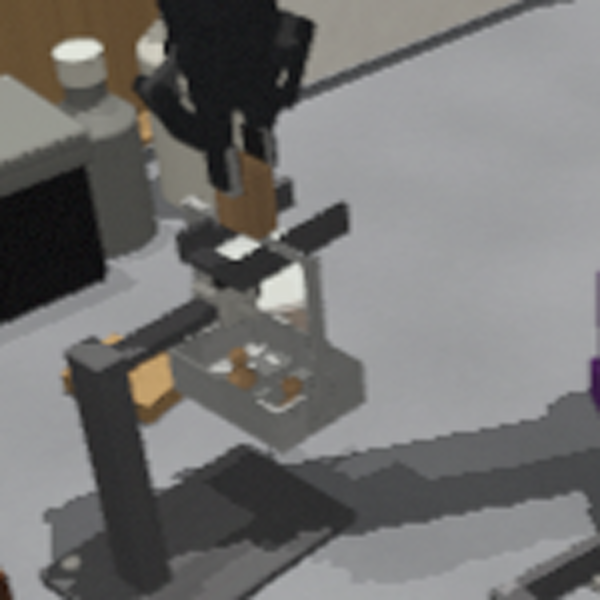

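The force on the caddy is +x 2.9 N, meaning it bears on the near notch wall. I'll ease it in by 1–2 mm to relieve that.

```bash
python3 -m handwheel '[[0,0.1,0,0,0,0,1],[0,0,0,0,0,0,1]]'
python3 -m handwheel '[[0,0.1,0,0,0,0,1],[0,0,0,0,0,0,1]]'
```

```text
clock: 14.63
position: [0.6049, -0.2356, 0.2431]
tool_rot: [-2.081, -2.352, 0.002]
contact_force: [-0.6, -1.2, -2.0]
opening: 0.0206
clock: 14.8
position: [0.6059, -0.2354, 0.243]
tool_rot: [-2.081, -2.352, 0.001]
contact_force: [-0.4, -0.2, -2.6]
opening: 0.0205
```

```bash
python3 -m handwheel '[[0,0,0.1,0,0,0,1],[0,0,0,0,0,0,1]]'
python3 -m handwheel '[[0,0,0.1,0,0,0,1],[0,0,0,0,0,0,1]]'
python3 -m handwheel '[[0,0,0.1,0,0,0,1],[0,0,0,0,0,0,1]]'
python3 -m handwheel '[[0,0,0.05,0,0,0,1],[0,0,0,0,0,0,1],[0,0,0,0,0,0,1]]'
```

```text
clock: 14.97
position: [0.6061, -0.2354, 0.2421]
tool_rot: [-2.081, -2.352, 0.001]
contact_force: [-0.9, 0.1, -1.1]
opening: 0.0204
clock: 15.13
position: [0.6062, -0.2354, 0.2413]
tool_rot: [-2.081, -2.353, 0.0]
contact_force: [-2.1, -0.3, -0.0]
opening: 0.0209
clock: 15.3
position: [0.6063, -0.2354, 0.2404]
tool_rot: [-2.081, -2.353, 0.0]
contact_force: [-1.6, 0.6, -0.2]
opening: 0.0203
clock: 15.55
position: [0.6064, -0.2354, 0.24]
tool_rot: [-2.081, -2.353, 0.0]
contact_force: [-2.5, -0.3, 0.1]
opening: 0.0209
```

```bash
python3 -m handwheel '[[0,-0.08,0,0,0,0,1],[0,0,0,0,0,0,1]]'
python3 -m handwheel '[[0,0,0.1,0,0,0,1],[0,0,0,0,0,0,1],[0,0,0,0,0,0,1]]'
python3 -m handwheel '[[0,0,0.1,0,0,0,1],[0,0,0,0,0,0,1],[0,0,0,0,0,0,1]]'
```

```text
clock: 15.72
position: [0.6062, -0.2354, 0.2401]
tool_rot: [2.081, 2.353, 0.002]
contact_force: [-0.1, 0.7, 0.4]
opening: 0.0211
clock: 15.97
position: [0.6062, -0.2355, 0.2391]
tool_rot: [2.081, 2.353, 0.001]
contact_force: [0.3, 1.5, 1.6]
opening: 0.0204
clock: 16.22
position: [0.6062, -0.2355, 0.2381]
tool_rot: [2.081, 2.353, 0.001]
contact_force: [-0.3, -0.1, 1.5]
opening: 0.0203
```

It's seated, with spring stiffness as specified. I'll go back to the zero-load height and check in the picture before release.

```bash
python3 -m handwheel '[[0,0,-0.1,0,0,0,1],[0,0,-0.1,0,0,0,1],[0,0,0,0,0,0,1],[0,0,0,0,0,0,1]]'
python3 - <<'E'
from h import *
go(.6064,-.2344,.240,7.05)
p,W=cloud("scene"); b=(190,120,280,220);c=p[b[1]:b[3],b[0]:b[2],::-1]
f=min(800/c.shape[1],600/c.shape[0]); cv2.imwrite('pics/scene7z.png',cv2.resize(c,None,fx=f,fy=f,interpolation=cv2.INTER_CUBIC))
a=np.radians(7.05); R=np.array([[np.cos(a),np.sin(a)],[-np.sin(a),np.cos(a)]])
m=(W[...,0]>.4)&(W[...,0]<.72)&(W[...,1]>-.36)&(W[...,1]<-.13)&(W[...,2]>.2)
q=W[m]; l=(q[:,:2]-[.59,-.24])@R.T*1000
for x in range(-50,62,6):
    k=(l[:,0]>=x)&(l[:,0]<x+6); s=[]
    for y in range(-64,73,8):
        kk=k&(l[:,1]>=y)&(l[:,1]<y+8); s.append(f"{q[kk,2].max()*1000:4.0f}" if kk.any() else "   .")
    print(x," ".join(s))
E
```

```text
clock: 16.55
position: [0.6061, -0.2355, 0.2399]
tool_rot: [2.081, 2.353, 0.001]
contact_force: [2.4, 1.4, 0.6]
opening: 0.0209
t 16.55 pos [ 0.6061 -0.2355  0.2399] F [2.37 1.45 0.58] M [ 0.178 -0.489 -0.011] op 0.0209 q [-0.47  0.54  0.42  1.45  0.    0.98]
shift cm now-axes [ 0.1   0.05 -0.01] target-axes [ 0.1   0.05 -0.01] turn [ 0.0007 -0.0001 -0.0005]
-50    .    .    .    .  211  227    .    .  358  358  351  218  229    .    .    .    .    .
-44    .    .    .    .  230  231    .  359  360  360  352  230  230    .    .    .    .    .
-38    .    .    .    .  230  232    .  323  358  364  357  231  231    .    .    .    .    .
-32    .    .    .    .  214  229    .  341  356  366  348  230  230    .    .    .    .    .
-26    .    .    .    .    .  211    .  336  352  371  340  597  594    .    .    .    .    .
-20    .    .    .    .    .    .    .    .  318  434  434  232  601  594    .    .    .    .
-14    .    .    .    .    .    .    .    .    .  374  436  527  233  600  584    .    .    .
-8    .    .    .    .    .    .    .  314    .  374  534  521  533  593  590    
[... 333 characters left out ...]
 279  534  534  600  626  620  611  585  230    .
22  224  229    .  227  231  231  254  310  255  535  538  600  627  622  567  227  225    .
28    .    .    .    .  230  230  331  332  267  537  601  626  628  616    .    .    .    .
34    .    .    .    .  433  434  336  548  535  539  600  628  628  606    .    .    .    .
40    .    .    .    .  616  507  480  589  578  600  628  629  620    .    .    .    .    .
46    .    .    .    .  229  611  528  525  535  628  629  629  575    .    .    .    .    .
52    .    .    .    .  576  601  624  533  537  629  627  611  230    .    .    .    .    .
58    .    .    .    .    .    .  598  603  606  630  631  595    .    .    .    .    .    .
```

View pics/scene7z.png

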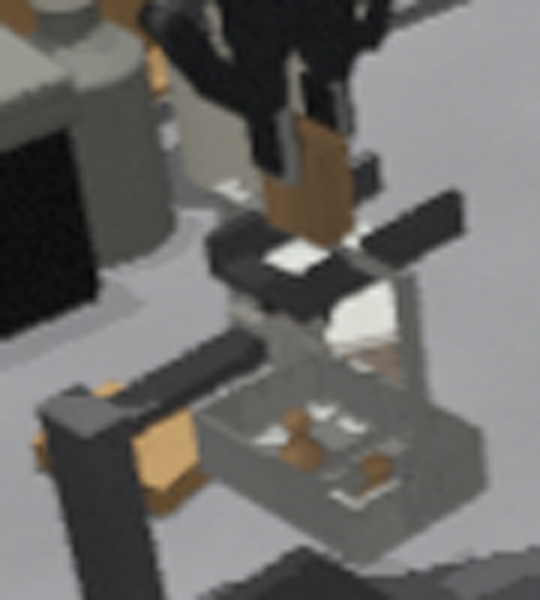

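The rail tops read 231 mm and the bar top 229–230 mm at both ends. That puts the bar 2 mm below the rail tops on both sides, which is full seating and level; both pawns are upright or visible in the tray at crop (300,440) and (375,470). I'll release gently.

```bash
python3 -m handwheel '[[0,0,0,0,0,0,0.6],[0,0,0,0,0,0,0.52],[0,0,0,0,0,0,0.5],[0,0,0,0,0,0,0.48],[0,0,0,0,0,0,0.46]]'
python3 -m handwheel '[[0,0,0,0,0,0,0.44],[0,0,0,0,0,0,0.4],[0,0,0,0,0,0,0.35],[0,0,0,0,0,0,0.25],[0,0,0,0,0,0,0.15],[0,0,0,0,0,0,0.05],[0,0,0,0,0,0,0]]'
python3 -m handwheel '[[0,0,-0.3,0,0,0,0],[0,0,-0.6,0,0,0,0],[0,0,-1,0,0,0,0],[0,0,-1.5,0,0,0,0],[0,0,-2,0,0,0,0],[0,0,-2,0,0,0,0],[0,0,-2,0,0,0,0],[0,0,-2,0,0,0,0]]'
python3 -m handwheel '[[0,-2,-0.5,0,0,0,0],[0,-3,0,0,0,0,0],[0,-3,0,0,0,0,0],[0,-3,0,0,0,0,0],[0,-3,0,0,0,0,0],[0,-1,0,0,0,0,0],[0,0,0,0,0,0,0]]'
cat > chk.py <<'E'
from h import *
import sys
n=sys.argv[1]
p,W=cloud("scene"); b=(190,120,290,220);c=p[b[1]:b[3],b[0]:b[2],::-1]
f=min(800/c.shape[1],600/c.shape[0]); cv2.imwrite(f'pics/scene{n}z.png',cv2.resize(c,None,fx=f,fy=f,interpolation=cv2.INTER_CUBIC))
cv2.imwrite(f'pics/scene{n}.png',p[:,:,::-1])
a=np.radians(7.05); R=np.array([[np.cos(a),np.sin(a)],[-np.sin(a),np.cos(a)]])
m=(W[...,0]>.4)&(W[...,0]<.72)&(W[...,1]>-.36)&(W[...,1]<-.13)&(W[...,2]>.2)
q=W[m]; l=(q[:,:2]-[.59,-.24])@R.T*1000
for x in range(-50,62,6):
    k=(l[:,0]>=x)&(l[:,0]<x+6); s=[]
    for y in range(-64,73,8):
        kk=k&(l[:,1]>=y)&(l[:,1]<y+8); s.append(f"{q[kk,2].max()*1000:4.0f}" if kk.any() else "   .")
    print(x," ".join(s))
E
python3 chk.py 8
```

```text
clock: 17.02
position: [0.6052, -0.2357, 0.2397]
tool_rot: [-2.081, -2.352, 0.002]
contact_force: [0.3, 0.4, 0.3]
opening: 0.0229
clock: 17.6
position: [0.6057, -0.2355, 0.2399]
tool_rot: [-2.081, -2.353, 0.0]
contact_force: [0.3, 0.0, -0.4]
opening: 0.0425
clock: 18.27
position: [0.6055, -0.2354, 0.3557]
tool_rot: [2.08, 2.352, 0.001]
contact_force: [0.8, -0.6, 0.2]
opening: 0.0422
clock: 18.85
position: [0.4547, -0.254, 0.3607]
tool_rot: [2.083, 2.35, -0.0]
contact_force: [0.1, -0.2, 0.2]
opening: 0.0428
-50    .    .    .    .  229  224    .    .    .    .    .  231  228    .    .    .    .    .
-44    .    .    .    .  232  231    .    .    .    .    .  232  230    .    .    .    .    .
-38    .    .    .    .  230  231    .    .    .    .    .  230  231    .    .    .    .    .
-32    .    .    .    .  231  231    .    .    .    .    .  233  231    .    .    .    .    .
-26    .    .    .    .    .  233    .    .    .    .    .  229  230    .    .    .    .    .
-20    .    .    .    .    .    .    .    .    .    .    .  233  232    .    .    .    .    .
-14    .    .    .    . 
[... 484 characters left out ...]
 279  280  280  274  230  229  229  229  223    .
22  223  229  225  227  230  277  280  280  280  280  281  247  227  228  228  231  229    .
28    .    .    .    .  232  272  278  280  279  280  279  257  232    .    .    .    .    .
34    .    .    .    .  231  231  216  214  220    .    .  232  232    .    .    .    .    .
40    .    .    .    .  232  232  217  218  218  217    .  233  230    .    .    .    .    .
46    .    .    .    .  232  231  216  219  218  219  202  232  231    .    .    .    .    .
52    .    .    .    .  230  232  218  218  218  218  218  230  232    .    .    .    .    .
58    .    .    .    .    .    .  201  203  201  202  202    .    .    .    .    .    .    .
```

View pics/scene8z.png

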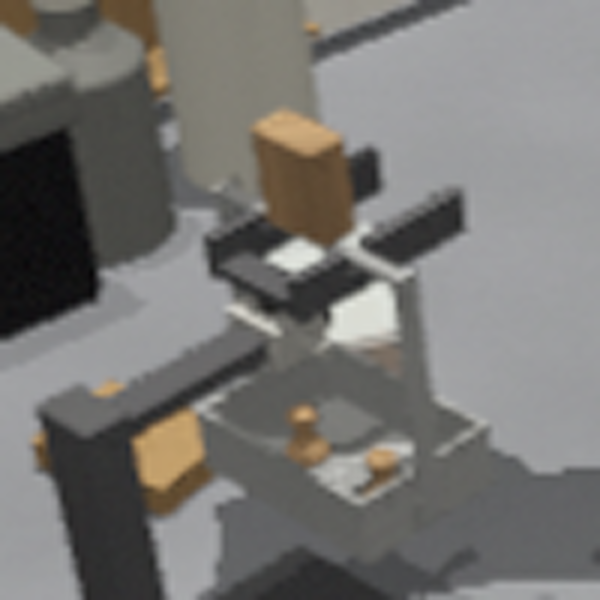

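View pics/scene8.png

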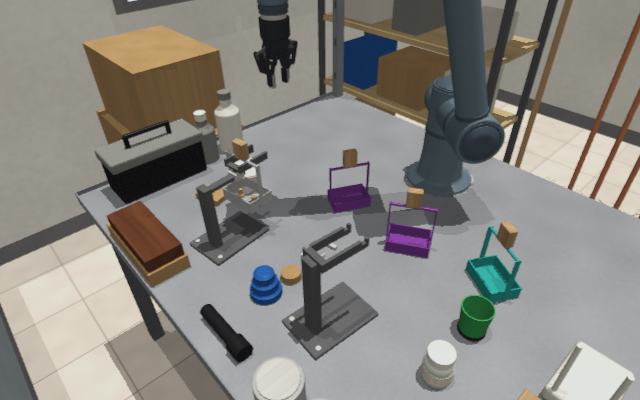

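The caddy hangs level in both notches at scene px (245,170), with the pawns in the tray and everything else in place. A short settle, then I'll hand in.

```bash
python3 -m handwheel '[[0,0,0,0,0,0,0],[0,0,0,0,0,0,0],[0,0,0,0,0,0,0],[0,0,0,0,0,0,0],[0,0,0,0,0,0,0],[0,0,0,0,0,0,0],[0,0,0,0,0,0,0],[0,0,0,0,0,0,0]]'
python3 chk.py 9 | sed -n 10,14p; python3 -c "
from rig import r
import cv2,numpy as np
a=cv2.imread('pics/scene8z.png').astype(int);b=cv2.imread('pics/scene9z.png').astype(int);print('diff',abs(a-b).mean(),abs(a-b).max())
print(r.sign_off())"
```

```text
clock: 19.57
position: [0.4569, -0.2538, 0.3588]
tool_rot: [-2.081, -2.353, -0.0]
contact_force: [0.1, 0.0, 0.1]
opening: 0.0429
4    .    .    .    .    .    .  277  277  278  279  278  231  231    .    .  209    .    .
10  227    .    .  228    .  216  280  277  280  279  279  265  228    .    .  227  226    .
16  230  231  229  229  229  220  279  279  281  281  277  272  232  229  231  230  219    .
22  229  228    .    .  230  276  280  280  280  280  280  271  232  230  229  226  228    .
28    .    .    .    .  232  232  279  279  280  279  280  269  230    .    .    .    .    .
diff 0.929362037037037 59
the job is handed in; nothing more can be done
None
```

The steel caddy is now hanging on the notch stand, level and still, with both pawns in its tray. I handed the job in at about 19.6 s, inside the 62 s limit; no verdict is reported.

- **Transfer:** I gripped the caddy by its wooden block, lifted it 25 mm off the prongs and drew it out 90 mm. It then went across at constant height and in over the rails, without being set down anywhere.
- **Seating:** I let the bar down about 20 mm short of the notches and slid it in with a press of about 5 N on the rails. It dropped into both notches. It bore lightly on a notch wall on the way down, at most about 3 N each way, and I eased it off each time. No force reading on the stands went above about 4 N.
- **Last checks:** The bar top read 229–230 mm at both ends and the rail tops about 231–232 mm, so the bar axis is near 225.5 mm, inside the 222–229 mm seated range. Two pictures 0.7 s apart showed essentially no change, and the gripper was clear and touching nothing. Nothing else looked moved in the scene-camera picture.

No check failed. The two cameras disagreed by up to about 5 mm on absolute positions, so I used their average and confirmed by touch.

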